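Scale rule beside a test panel

ROBOT

A 6-joint arm with a two-finger parallel gripper is mounted at the origin on the work surface. World frame = base frame: x ahead of the robot, y to its left, z up, the work surface at z = 0. Lengths are in m, angles in degrees, forces in N, time in s.
With the tool pointing down it reaches from about 0.325 to 0.775 m from the base axis. Payload 5.5 kg.
Tool frame: the origin (TCP) lies at the centre of the arm's flange, where the gripper is bolted on; the fingertips stand 182 mm ahead of it and the grasp point (between the pads) lies 163 mm ahead of it; z points along the fingers, y is the line along which they close (so a half turn about z gives the same grasp; the last joint's range is limited). The gripper opens to 88 mm and grips with 3 to 60 N. Pads are 20 mm wide; open, the fingers measure 115 mm over their backs; the gripper's body (75 mm by 178 mm) begins 61 mm behind the grasp point.
Start: joints at [-79.452, 5.22, 70.514, -0, 104.267, -3.249], TCP at [0.143, -0.583, 0.405] pointing down, gripper open.
Joint ranges: [-164.24, 164.24], [-49.07, 125.15], [9.68, 141.18], [-86.29, 266.29], [3.28, 154.24], [-151.56, 151.56]. Speed limits (degrees/s): [147.25, 147.25, 172.46, 180, 180, 180].

INTERFACE

Orientations are given as [roll, pitch, yaw] about the fixed x, y, z axes, in that order (R = Rz(yaw) Ry(pitch) Rx(roll)).
In Python, from station import r gives the robot as it stands. The module is installed in compiled form; this text tells all that it offers. Calls block until the motion is done:
- r.reach(position, orientation): joint-space move of the TCP to a pose.
- r.servo_line(position, rotation=None, speed=0.15): straight line of the TCP; rotation=None keeps the orientation; speed is the mean speed in m/s.
- r.move_joints(angles): joint-space move.
- r.let_go() and r.grab(squeeze=None): open the fingers fully, or close them until they stop; squeeze is the grip in N (None keeps the last).
- r.wait(seconds).
- r.inverse_kinematics(position, orientation): joint angles nearest the present ones, or None.
- r.sense(): the state.
- r.snapshot(name): name is "scene" or "top" or "wrist"; returns a dict with "frame" (400x640x3 uint8, red, green, blue), "fx", "fy", "cx", "cy" (pixels), "dist_coeffs" ([k1, k2, p1, p2, k3] as OpenCV has them; the pictures are not rectified), "R" (3x3) and "t" (3): a world point X has camera coordinates R X + t. Camera axes: x right, y down, z forward; pixel columns grow to the right and rows downward; lengths in m; the calibration is good to about 2 mm. A picture is of the moment at which its call begins. There is no depth.
A pose or a line that the arm cannot do raises r.IKError and nothing moves.
- r.hand_in(): hands the job in; it is judged then, once.
The state is a dict: "clock": time; "joints": joint angles; "joint_vel": joint speeds; "joint_torque": joint torques, N m; "tcp_pos": TCP position; "orientation": TCP orientation; "contact_force": force on the tool from outside, world axes, zero at the start; "torque": the same for the moment, N m; "opening": finger opening in m; "gripper_force": force on a finger pad.
Only numpy, scipy, OpenCV 4.12 (cv2) and the standard library are available. Lean on these libraries where they do the work, as an engineer would, in place of code of your own. Each camera call takes 0.05 s, during which the arm holds its last target. There are 200 camera calls.

TASK

A square reagent bottle has been knocked over and lies with its cap across the aluminium rule: first stand it upright on the bench. Then lay the rule on the sloping stand for the record photo, flat on the board with its rib facing out and one long edge flush along the whole upper edge of the test panel. Leave both there and do not upset or push about the bottle and the flask standing nearby.

Things in the scene. Friction and masses are not known exactly. Their poses are not given: they have to be found in the camera images.
- bottle: fallen white plastic bottle: square body 48 x 48 mm, 100 mm tall, then a neck and a round black cap 30 mm across from 112 to 132 mm above the base; about 0.2 kg, centre of mass about 55 mm above the base. Origin: centre of its base; z from base to cap; x, y square to the flat sides. It starts lying level on a flat side, its cap over one flange of the rule
- rule: aluminium rule 180 mm long, 40 mm wide: flat flange 5 mm thick, with a raised finger-grip rib 10 mm wide along its whole middle line, rib top 24 mm above the underside; alike both ways round; about 0.16 kg. Origin: centre of its underside; x along its length, y across, z out of the rib side. It starts flat on the bench, rib up
- panel_edge (a point): middle of the upper edge of the dark test panel, where it meets the board's face. x level along the edge, y up the slope, z square out of the board. The panel: 130 mm along x, 90 mm down the slope, 6 mm thick, clipped on (fixed), its clips over 50 mm below this edge. Bare board reaches 115 mm up the slope from here and 95 mm or more to each side
- stand: the sloping viewing stand, white-painted sheet steel, fixed to the bench: board 290 mm wide and 205 mm up the slope, at 35 degrees to the bench, rising away from the robot; its top is 134 mm above the bench. Origin: middle of its foot plate on the bench; x level, towards the high side; z up
- twin: bystander: a bottle of the same kind, standing; origin at the centre of its base, z up
- flask: bystander: conical glass flask, 76 mm across, 106 mm tall, standing; origin at the centre of its base, z up

How it is judged (in metres and radians):
On the way:
1. the fallen bottle stands upright on the bench, let go and still, before the rule is lifted (angle between bottle's own z axis and vertical below 0.1 rad and height (world z) of bottle between -0.004 and 0.006 m and contact force between the fingers and bottle below 0.1 N and linear speed of bottle below 0.02 m/s and height (world z) of rule below 0.02 m), for 0.3 s.
At the end, for the whole second after the job is handed in: The bottle stands upright (within 0.1 rad) on the bench. The rule lies at rest flat on the sloping board (within 3 mm and 0.06 rad), rib out, one long edge against the panel's upper edge (gap under 2.5 mm, parallel within 0.025 rad), and covers the panel's whole width (centred within 27 mm) (angle between bottle's own z axis and vertical below 0.1 rad and height (world z) of bottle between -0.004 and 0.006 m and linear speed of bottle below 0.02 m/s and y of rule in the frame of panel_edge between 0.0175 and 0.0225 m and x of rule in the frame of panel_edge between -0.027 and 0.027 m and z of rule in the frame of panel_edge between -0.003 and 0.003 m and angle between the x axis of rule and the x axis of panel_edge, either way round below 0.025 rad and angle between the z axis of rule and the z axis of panel_edge, either way round below 0.06 rad and angle between rule's own z axis and vertical below 1 rad and linear speed of rule below 0.01 m/s); the robot touches nothing.
It fails at once if the standing bottle or the flask is upset (tipped by more than 0.4 rad) (angle between any of twin, flask's own z axis and vertical above 0.4 rad).
It fails at once if the standing bottle or the flask is pushed more than 20 mm from its place (distance of any of twin, flask from where it was at the start of the episode above 0.02 m).
It also fails if it takes over 59 s, if anything falls off the work surface, if the arm or the gripper's body presses on something with over 40 N, if the wrist force passes 120 N, or if a joint passes its speed limit or range.

## Working session

There is one attempt and no reset: what is moved stays moved. The work goes in short steps, each a Python script; the robot and the scene stay as the last script left them, time stands still between calls to the robot, and variables do not carry over. Pictures are saved under pics/ and viewed, at most 13 in all, crops included, and the job is handed in when it is done.

```bash
mkdir -p pics; python3 - <<'E'
from station import r
import cv2,numpy as np
for n in ["scene","top"]:
    s=r.snapshot(n); cv2.imwrite(f"pics/{n}0.png",s["frame"][:,:,::-1])
    print(n,s["fx"],s["fy"],s["cx"],s["cy"],s["dist_coeffs"],np.round(s["R"],3).tolist(),s["t"], "campos",(-np.array(s["R"]).T@np.array(s["t"])))
print(r.sense())
E
```

```text
scene 376.2852352025775 376.2852352025775 317.99793185274797 199.5406130163275 [-0.06854779  0.          0.          0.          0.        ] [[-0.237, 0.971, 0.011], [0.536, 0.14, -0.833], [-0.81, -0.192, -0.554]] [ 0.18106089 -0.27289292  1.39348599] campos [1.31836124 0.12920761 0.54248117]
top 446.8087983019936 446.8087983019936 321.631163472462 195.2271800098237 [-0.02697103  0.          0.          0.          0.        ] [[-0.016, -1.0, 0.024], [-0.98, 0.011, -0.197], [0.197, -0.027, -0.98]] [-0.03768113  0.65941704  0.82086097] campos [ 0.48409153 -0.02267042  0.93552385]
{'clock': 0.1, 'joints': array([-7.94523997e+01,  5.25984894e+00,  7.05750835e+01,  8.18384869e-05,
        1.04266507e+02, -3.25000029e+00]), 'joint_vel': array([-0.02948929, -0.12115597, -0.1884847 , -0.02945399, -0.01108732,
        0.02287683]), 'joint_torque': array([ 2.78933847e-03, -4.47856915e+01, -4.07570601e+01,  7.00776558e-02,
        2.84165901e-02, -1.04481289e-04]), 'tcp_pos': array([ 0.14309105, -0.58274608,  0.40360763]), 'orientation': array([-1.79898728e+02, -5.83011351e-03,  1.37976155e+01]), 'contact_force': array([-0.20750866,  0.14766093,  0.76790011]), 'torque': array([0.00617676, 0.01835922, 0.01435485]), 'gripper_force': 0.0, 'opening': 0.08780927079885893}
```

View pics/scene0.png

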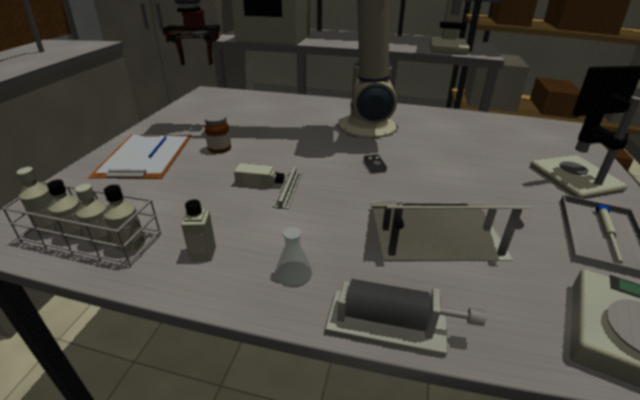

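View pics/top0.png

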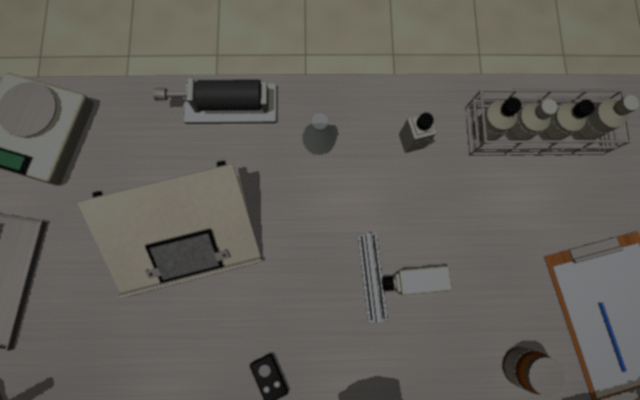

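```bash
cat > h.py <<'E'
import cv2,numpy as np,pickle
from station import r
from scipy.spatial.transform import Rotation as Rot
def ray(s,uv):
    K=np.array([[s["fx"],0,s["cx"]],[0,s["fy"],s["cy"]],[0,0,1]])
    p=cv2.undistortPoints(np.array([[uv]],float),K,np.array(s["dist_coeffs"],float))[0,0]
    R=np.array(s["R"]);d=R.T@np.r_[p,1];return -R.T@np.array(s["t"]),d/np.linalg.norm(d)
def onz(s,uv,z):
    c,d=ray(s,uv);return c+d*(z-c[2])/d[2]
def tri(obs):
    A=np.zeros((3,3));b=np.zeros(3);L=[]
    for s,uv in obs:
        c,d=ray(s,uv);P=np.eye(3)-np.outer(d,d);A+=P;b+=P@c;L.append((c,P))
    x=np.linalg.solve(A,b);return x,max(np.linalg.norm(P@(x-c)) for c,P in L)
def snap(name,file):
    s=r.snapshot(name);cv2.imwrite(f"pics/{file}.png",s["frame"][:,:,::-1]);pickle.dump(s,open(f"pics/{file}.pkl","wb"));return s
def load(f): return pickle.load(open(f"pics/{f}.pkl","rb"))
def proj(s,X):
    K=np.array([[s["fx"],0,s["cx"]],[0,s["fy"],s["cy"]],[0,0,1]])
    return cv2.projectPoints(np.array([X],float),cv2.Rodrigues(np.array(s["R"]))[0],np.array(s["t"]),K,np.array(s["dist_coeffs"],float))[0].ravel()
E
python3 - <<'E'
from h import *
s=snap("top","top1");np.set_printoptions(precision=4,suppress=True)
for n,uv,z in [("rule far",(367,234),.02),("rule near",(378,320),.02),("cap",(383,283),.024),("base end",(450,279),.048),("twin base",(405,148),0),("flask",(319,140),.01),("panelL",(146,243),.07),("panelR",(214,230),.07),("board foot L",(122,294),.015),("foot R",(261,260),.015),("top L",(80,203),.134),("top R",(234,166),.134)]:
    print(n,onz(s,uv,z))
w=r.snapshot("wrist"); q=r.sense()
Rt=Rot.from_euler("xyz",q["orientation"],degrees=True).as_matrix()
c=-np.array(w["R"]).T@np.array(w["t"])
print("cam in tool",Rt.T@(c-q["tcp_pos"]),"\n",np.array(w["R"])@Rt,w["fx"],w["cx"],w["cy"])
E
```

```text
rule far [ 0.5856 -0.1399  0.02  ]
rule near [ 0.4137 -0.1559  0.02  ]
cap [ 0.4859 -0.1683  0.024 ]
base end [ 0.4912 -0.2976  0.048 ]
twin base [ 0.776 -0.233  0.   ]
flask [ 0.7923 -0.0442  0.01  ]
panelL [0.5679 0.2933 0.07  ]
panelR [0.5916 0.1634 0.07  ]
board foot L [0.4715 0.3556 0.015 ]
foot R [0.5358 0.0779 0.015 ]
top L [0.6356 0.3942 0.134 ]
top R [0.7021 0.1165 0.134 ]
cam in tool [0.0724 0.0016 0.0188] 
 [[-0.0009  1.      0.0009]
 [-0.9642 -0.0006 -0.2652]
 [-0.2652 -0.0011  0.9642]] 357.4588683925333 319.0400665176239 200.56478086094535
```

```bash
python3 - <<'E'
from h import *
for i,p in enumerate([(.50,-.25,.40),(.46,-.15,.40),(.54,.16,.44),(.54,.28,.44)]):
    r.reach(p,[180,0,0]); r.wait(.3); s=snap("wrist",f"w{i}")
    print(r.sense()["clock"],r.sense()["contact_force"], proj(s,[.5,-.2,.02]),proj(s,[.58,.23,.07]))
cv2.imwrite("pics/cA.png",np.hstack([cv2.imread(f"pics/w{i}.png")[:,120:520] for i in (0,1)]))
cv2.imwrite("pics/cB.png",np.hstack([cv2.imread(f"pics/w{i}.png")[:,120:520] for i in (2,3)]))
E
```

```text
2.325 [-0.46637381 -0.02294471  0.06183788] [268.66315497 175.49069793] [-208.62528236  103.14228653]
3.1833 [-1.01719523  0.01035016  0.13955882] [366.90936458 136.30163297] [-126.5005337    52.29253537]
4.7583 [-0.57501914 -0.07125373 -0.35757598] [618.91730743 201.94460347] [244.81918236 137.6586234 ]
5.6583 [-0.38634349  1.06631639 -0.26094497] [711.74037331 201.81963767] [367.7816171  137.56767718]
```

View pics/cA.png

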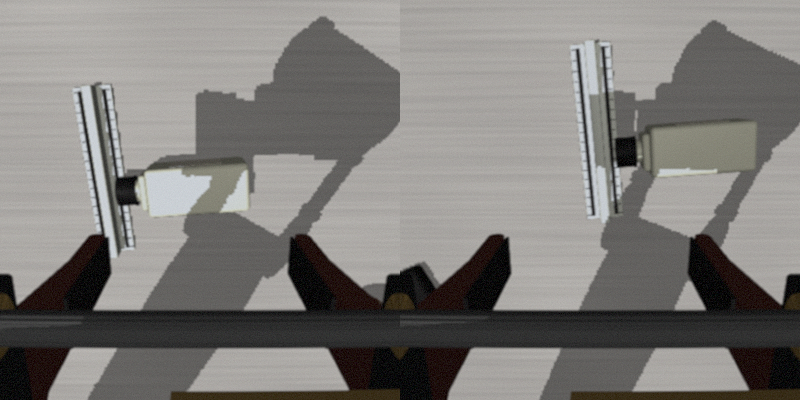

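View pics/cB.png

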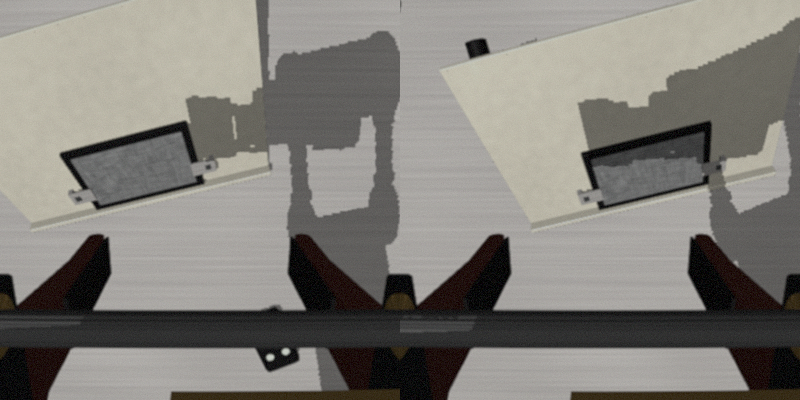

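```bash
python3 - <<'E'
from h import *
np.set_printoptions(precision=4,suppress=True)
A,B,C,D=[load(f"w{i}") for i in range(4)]
q=[]
for s,x0,x1 in ((C,150,360),(D,270,480)):
    g=cv2.cvtColor(s["frame"],cv2.COLOR_RGB2GRAY); m=np.zeros_like(g); m[100:225,x0:x1]=(g[100:225,x0:x1]<50)*255
    cs,_=cv2.findContours(m,cv2.RETR_EXTERNAL,cv2.CHAIN_APPROX_NONE); c=max(cs,key=cv2.contourArea)
    h=cv2.convexHull(c)[:,0]; 
    # upper edge: fit line to topmost contour pts
    TL=h[np.argmin(h@[1,.0]+0*h[:,1])]; TR=h[np.argmin(h@[-.6,1])] ; TL=h[np.argmin(h@[.8,.6])]
    pts=np.array([[x,m[:,x].argmax()-.5] for x in range(TL[0]+5,TR[0]-5)],float)
    k,b=np.polyfit(pts[:,0],pts[:,1],1); print(TL,TR,k,"res",np.std(pts[:,1]-k*pts[:,0]-b))
    q.append([(TL[0]-.5,k*(TL[0]-.5)+b),(TR[0]+.5,k*(TR[0]+.5)+b)])
print(q)
for i in (0,1): print("edge end",tri([(C,q[0][i]),(D,q[1][i])]))
# board corners (foot edge of board front bottom lip top L) 
o=120
for n,a,b in [("rib far",(96,84),(591,41)),("rib near",(116,255),(606,221)),("body cap-far",(144,169),(650,128)),("body cap-near",(150,217),(657,176)),("body base-near",(249,211),(756,170)),("body base-far",(248,164),(755,121))]:
    print(n,tri([(A,(a[0]+o,a[1])),(B,(b[0]-400+o,b[1]))]))
z=np.vstack([cv2.resize(s["frame"][y:y+200,x:x+200,::-1],None,fx=2,fy=2,interpolation=cv2.INTER_CUBIC) for s,x,y in ((A,180,70),)]+[])
z2=cv2.resize(B["frame"][25:225,280:480,::-1],None,fx=2,fy=2,interpolation=cv2.INTER_CUBIC)
z=np.hstack([z,z2]); z=np.clip(z*1.0,0,255); cv2.imwrite("pics/zA.png",z)
E
```

```text
[181 154] [305 122] -0.25832607683116965 res 0.29309688260772515
[302 153] [429 121] -0.24887979738944077 res 0.31246663651689716
[[(np.float64(180.5), np.float64(153.07762027230456)), (np.float64(305.5), np.float64(120.78686066840835))], [(np.float64(301.5), np.float64(152.20985004021236)), (np.float64(429.5), np.float64(120.35323597436395))]]
edge end (array([0.5655, 0.2948, 0.0696]), np.float64(0.00029443901947233934))
edge end (array([0.5961, 0.1707, 0.0694]), np.float64(0.000299447211812428))
rib far (array([ 0.5923, -0.1445, -0.0072]), np.float64(0.0007091992966361224))
rib near (array([ 0.4094, -0.1595,  0.0156]), np.float64(9.003562964757812e-06))
body cap-far (array([ 0.5104, -0.1993,  0.0432]), np.float64(0.0006551307163196731))
body cap-near (array([ 0.4676, -0.2053,  0.0586]), np.float64(0.00012226056387251748))
body base-near (array([ 0.4713, -0.3   ,  0.0508]), np.float64(0.00024833165409078156))
body base-far (array([ 0.5157, -0.2989,  0.04  ]), np.float64(0.0005691450653911135))[ WARN:0@0.428] global loadsave.cpp:1063 imwrite_ Unsupported depth image for selected encoder is fallbacked to CV_8U.
```

View pics/zA.png

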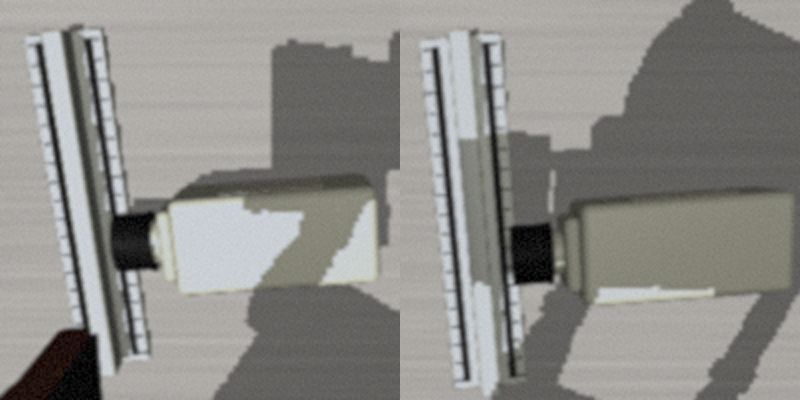

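```bash
python3 - <<'E'
from h import *
np.set_printoptions(precision=4,suppress=True)
A,B=[load(f"w{i}") for i in range(2)]
fa=lambda p:(180+p[0]/2-.25,70+p[1]/2-.25); fb=lambda p:(280+(p[0]-400)/2-.25,25+p[1]/2-.25)
P=[]
for n,a,b,z in [("rib far",(55,32),(460,31),.024),("rib near",(108,373),(488,393),.024),("body cap-far",(172,202),(583,208),.048),("body cap-near",(182,293),(592,302),.048),("body base-near",(378,279),(792,289),.048),("body base-far",(373,190),(790,194),.048)]:
    x=tri([(A,fa(a)),(B,fb(b))]); za,zb=onz(A,fa(a),z),onz(B,fb(b),z); P.append((za+zb)/2)
    print(n,x[0],x[1],za,zb)
P=np.array(P)
print("rule c",P[:2].mean(0),"len",np.linalg.norm(P[0]-P[1]),"yaw",np.degrees(np.arctan2(*(P[0]-P[1])[1::-1])))
b=P[2:];base=(b[2]+b[3])/2;cap=(b[0]+b[1])/2;d=cap-base
print("base",base,"shoulder",cap,"len",np.linalg.norm(d),"yaw",np.degrees(np.arctan2(d[1],d[0])),np.linalg.norm(b[0]-b[1]),np.linalg.norm(b[2]-b[3]))
E
```

```text
rib far [ 0.589  -0.1438  0.0208] 0.0003138827238119017 [ 0.5885 -0.1449  0.024 ] [ 0.5888 -0.1437  0.024 ]
rib near [ 0.4093 -0.1572  0.0175] 0.0005180835855527525 [ 0.4117 -0.1591  0.024 ] [ 0.412  -0.1569  0.024 ]
body cap-far [ 0.5092 -0.2007  0.0431] 0.00010706986960623298 [ 0.5102 -0.2015  0.048 ] [ 0.5094 -0.2001  0.048 ]
body cap-near [ 0.4665 -0.2052  0.0526] 1.4195777451724933e-05 [ 0.465  -0.2045  0.048 ] [ 0.4655 -0.2059  0.048 ]
body base-near [ 0.4722 -0.3001  0.0494] 0.00021407007646236784 [ 0.472  -0.3002  0.048 ] [ 0.4717 -0.3008  0.048 ]
body base-far [ 0.5154 -0.2967  0.0443] 0.0003114862570308226 [ 0.5158 -0.2964  0.048 ] [ 0.5159 -0.295   0.048 ]
rule c [ 0.5002 -0.1512  0.024 ] len 0.17735741677004363 yaw 4.426622404199537
base [ 0.4939 -0.2981  0.048 ] shoulder [ 0.4875 -0.203   0.048 ] len 0.0953309999073873 yaw 93.80246127822706 0.044772199347642996 0.044231308811939686
```

```bash
cat >> h.py <<'E'
def euler(y,z):
    y=np.array(y,float);z=np.array(z,float);z/=np.linalg.norm(z);y-=z*(y@z);y/=np.linalg.norm(y)
    return Rot.from_matrix(np.c_[np.cross(y,z),y,z]).as_euler("xyz",degrees=True)
def tcp(g,z): z=np.array(z,float);return np.array(g)-.163*z/np.linalg.norm(z)
Z=np.array([0,0,1.])
yaw=np.radians(94);u=np.array([np.cos(yaw),np.sin(yaw),0]);cl=np.array([np.sin(yaw),-np.cos(yaw),0])
def bz(a): a=np.radians(a);return -Z*np.cos(a)-u*np.sin(a)   # a=30 pick, a=-60 stand
base=np.array([.4942,-.3003,0]);G=base+.062*u+[0,0,.027]
E
python3 - <<'E'
from h import *
np.set_printoptions(precision=1,suppress=True)
for sg in (1,-1):
    print(sg)
    for g,a in [(G+.10*Z,30),(G,30),(G+.10*Z,30),(G+.1*Z-.04*u,0),(G+.1*Z-.07*u,-30),(base-.035*u+.1*Z,-60),(base-.035*u+.062*Z,-60)]:
        z=bz(a);print(a,r.inverse_kinematics(tcp(g,z),euler(sg*cl,z)))
E
```

```text
1
30 [-12.8 -11.4 102.6 -29.   80.6 -14. ]
30 [-12.8  -6.5 108.8 -30.4  70.9  -8.3]
30 [-12.8 -11.4 102.6 -29.   80.6 -14. ]
0 [-32.9   0.4  87.1   0.   92.5 -36.9]
-30 [-45.9  20.9  68.6  20.5 112.9 -45.6]
-60 [-52.6  44.7  51.5  39.6 131.7 -43. ]
-60 [-52.6  46.7  52.6  38.  129.3 -45.5]
-1
30 None
30 None
30 None
0 [-32.9   0.4  87.1  -0.   92.5 143.1]
-30 [-45.9  20.9  68.6  20.5 112.9 134.4]
-60 [-52.6  44.7  51.5  39.6 131.7 137. ]
-60 [-52.6  46.7  52.6  38.  129.3 134.5]
```

```bash
python3 - <<'E'
from h import *
np.set_printoptions(precision=3,suppress=True)
s=load("top1");print("jar",onz(s,(515,358),0.0))
def go(g,a,f,**k):
    z=bz(a);f(tcp(g,z),euler(cl,z),**k)
r.let_go()
go(G+.09*Z,30,r.reach); go(G,30,r.servo_line,speed=.1)
print(r.sense()["contact_force"])
r.grab(25); q=r.sense(); print("grab",q["opening"],q["gripper_force"],q["contact_force"])
snap("scene","s1")
go(G+.10*Z,30,r.servo_line,speed=.15)
q=r.sense();print("lift",q["opening"],q["contact_force"],q["clock"])
B=base-.035*u+np.array([.03,0,0])
go(G+.11*Z-.02*u,0,r.reach);go(G+.11*Z-.05*u,-30,r.reach);go(B+.11*Z,-60,r.reach)
r.wait(.2);q=r.sense();print(q["opening"],q["contact_force"],q["clock"]);snap("scene","s2")
a,b=cv2.imread("pics/s1.png")[120:300,160:360],cv2.imread("pics/s2.png")[120:300,160:360]
cv2.imwrite("pics/s12.png",cv2.resize(np.hstack([a,b]),None,fx=2,fy=2,interpolation=cv2.INTER_CUBIC))
E
```

```text
jar [ 0.331 -0.435  0.   ]
[ 0.114 -0.835  0.431]
grab 0.04816984410882207 25.000139772892 [-0.475 -0.534  0.332]
lift 0.04787878241957934 [ 0.579 -0.528 -3.018] 10.4583
0.04807451096837302 [ 0.459 -0.429 -2.22 ] 12.3417
```

View pics/s12.png

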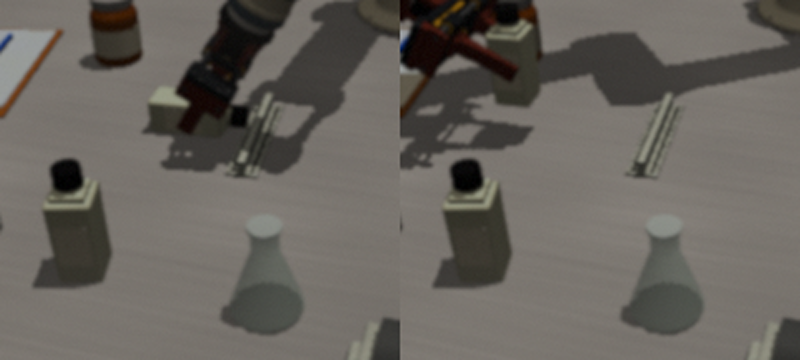

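The fallen bottle is held upright, lifted clear (its base is near (520,100) in the right half). The rule, twin and flask look undisturbed. Next I lower the bottle until it touches the bench, then release it.

```bash
python3 - <<'E'
from h import *
np.set_printoptions(precision=3,suppress=True)
B=base-.035*u+np.array([.03,0,0]);z=bz(-60);e=euler(cl,z)
r.servo_line(tcp(B+.070*Z,z),e,speed=.12);r.wait(.15)
f0=r.sense()["contact_force"][2];h=.070
while h>.052:
    h-=.001;r.servo_line(tcp(B+h*Z,z),e,speed=.05);f=r.sense()["contact_force"][2]
    if f-f0>3: break
print("h",h,f0,f,r.sense()["clock"])
r.let_go();r.wait(.2)
r.servo_line(tcp(B+h*Z-.08*z,z),e,speed=.15)
r.servo_line(tcp(B+(h+.1)*Z-.08*z,z),e,speed=.25)
snap("scene","s3");snap("top","top3");print(r.sense()["clock"],r.sense()["tcp_pos"])
a=cv2.imread("pics/s3.png")[100:300,150:350];b=cv2.imread("pics/top3.png")[200:400,320:520]
cv2.imwrite("pics/s3t.png",cv2.resize(np.hstack([a,b]),None,fx=2,fy=2,interpolation=cv2.INTER_CUBIC))
E
```

```text
h 0.059 -2.2078952423465097 6.011299187315425 15.775
18.0833 [ 0.542 -0.545  0.278]
```

View pics/s3t.png

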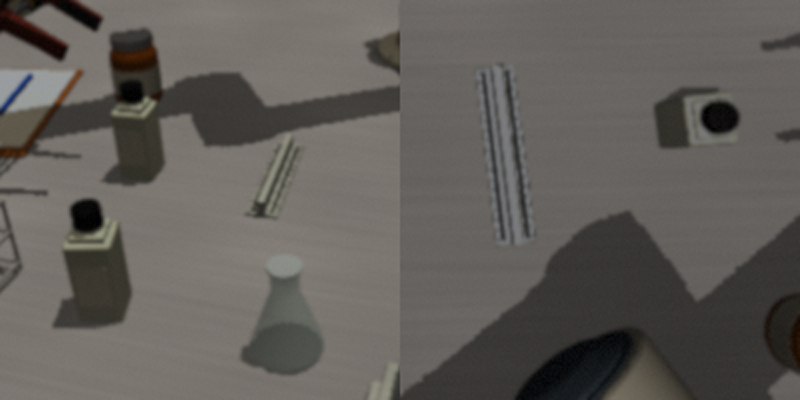

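```bash
cat >> h.py <<'E'
yr=np.radians(4.4);yp=np.radians(-85.6);ypk=np.array([np.cos(yp),np.sin(yp),0]);RC=np.array([.5003,-.1512,.0285])
a35=np.radians(35);n=np.array([np.cos(np.radians(13.8)),np.sin(np.radians(13.8)),0])
S=np.cos(a35)*n+np.sin(a35)*Z;N=-np.sin(a35)*n+np.cos(a35)*Z
E0=np.array([.5808,.2328,.069]);eP=euler(S,-N)
def onb(y,h,x=0): # grasp point with rule underside h above board, centre y upslope
    return tcp(E0+y*S+(h+.0285)*N,-N)
E
python3 - <<'E'
from h import *
np.set_printoptions(precision=3,suppress=True)
eK=euler(ypk,-Z)
print(r.inverse_kinematics(tcp(RC,-Z),eK),r.inverse_kinematics(onb(.028,0),eP),r.inverse_kinematics(onb(.028,.1),eP))
r.reach(tcp(RC+.10*Z,-Z),eK)
r.servo_line(tcp(RC,-Z),eK,speed=.12);r.wait(.1);print(r.sense()["contact_force"])
r.grab(40);q=r.sense();print(q["opening"],q["gripper_force"],q["contact_force"],q["clock"])
r.servo_line(tcp(RC+.12*Z,-Z),eK,speed=.15)
r.reach(onb(.028,.12)+.0*Z,eP);r.wait(.2)
q=r.sense();print(q["opening"],q["gripper_force"],q["contact_force"],q["clock"])
r.servo_line(onb(.028,.03),eP,speed=.15);r.wait(.2)
w=snap("wrist","w5");snap("scene","s5");print(r.sense()["clock"])
a=cv2.imread("pics/w5.png");b=cv2.imread("pics/s5.png")[120:300,300:560]
cv2.imwrite("pics/v5.png",cv2.resize(a,(640,400)))
E
```

```text
[-20.546  -2.933 100.591  -0.     82.341  65.054] [ 20.757 -16.592 110.556  -5.104  51.346   8.902] [ 21.785 -28.635 111.149  -5.138  62.842   8.905]
[-0.607  0.775  0.858]
0.009610052316637694 39.99955952167511 [0.764 0.557 0.554] 21.75
0.009678260433076685 39.997342228889465 [ 0.001 -0.171 -1.113] 24.3
25.35
```

View pics/v5.png

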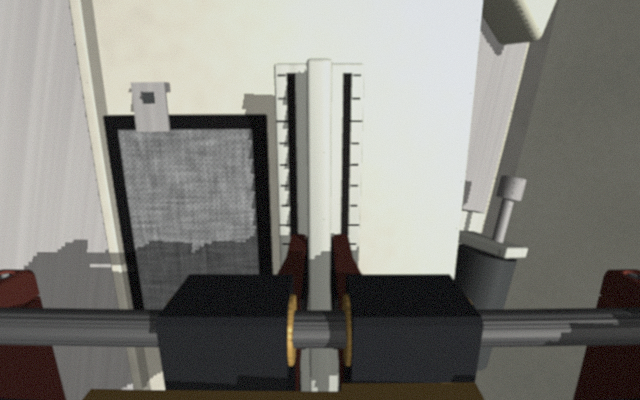

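```bash
python3 - <<'E'
from h import *
np.set_printoptions(precision=4,suppress=True)
F=lambda d:r.sense()["contact_force"]@d
def down(y,h,hmin,lim):
    f0=F(N)
    while h>hmin:
        h-=.001;r.servo_line(onb(y,h),eP,speed=.04)
        if F(N)-f0>lim: break
    print("h",h,"dN",F(N)-f0);return h
y=.027
r.servo_line(onb(y,.006),eP,speed=.1);r.wait(.2)
h=down(y,.006,-.006,4)+.001
r.servo_line(onb(y,h),eP,speed=.04);r.wait(.2)
f0=F(S)
while y>.012:
    y-=.001;r.servo_line(onb(y,h),eP,speed=.04)
    if F(S)-f0>4: break
print("y",y,"dS",F(S)-f0,"clock",r.sense()["clock"])
h=down(y,h,h-.004,4)
r.wait(.1);q=r.sense();print(q["contact_force"],q["torque"],q["clock"])
snap("wrist","w6");cv2.imwrite("pics/yh.png",np.zeros((2,2)));np.save("yh.npy",[y,h])
E
```

```text
h -0.003 dN 13.583865704809345
y 0.019999999999999993 dS 4.174055841916117 clock 30.3917
h -0.003 dN 13.062868599114298
[-9.2487 -3.1339  9.8952] [-0.3612  0.6063 -0.1239] 30.7417[ WARN:0@2.840] global loadsave.cpp:1063 imwrite_ Unsupported depth image for selected encoder is fallbacked to CV_8U.
```

View pics/w6.png

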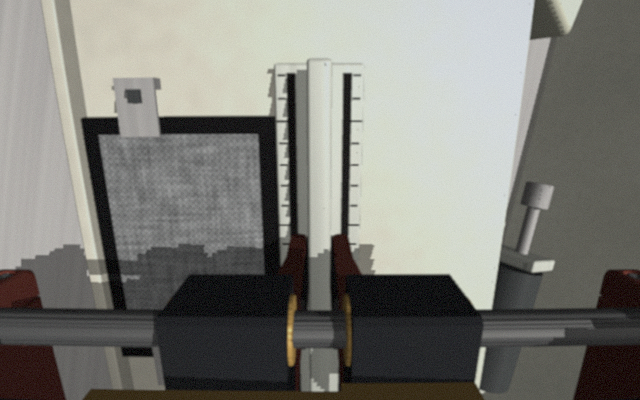

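```bash
python3 - <<'E'
from h import *
y,h=np.load("yh.npy")
r.servo_line(onb(y,h+.0005),eP,speed=.04);r.wait(.1)
r.let_go();r.wait(.3);print(r.sense()["contact_force"])
r.servo_line(onb(y,h+.13),eP,speed=.15)
p=onb(y,h+.13);r.servo_line(p+[-.06,-.0,.05],eP,speed=.2);r.wait(.4)
snap("wrist","w7");snap("top","top7");print(r.sense()["clock"],r.sense()["tcp_pos"])
a=cv2.imread("pics/w7.png")[:,100:500];b=cv2.resize(cv2.imread("pics/top7.png")[130:330,60:260],None,fx=2,fy=2,interpolation=cv2.INTER_CUBIC)
cv2.imwrite("pics/v7.png",np.hstack([a,b]))
E
```

```text
[0.25509896 0.48569818 0.23858709]
34.7583 [0.35946108 0.19311711 0.39111041]
```

View pics/v7.png

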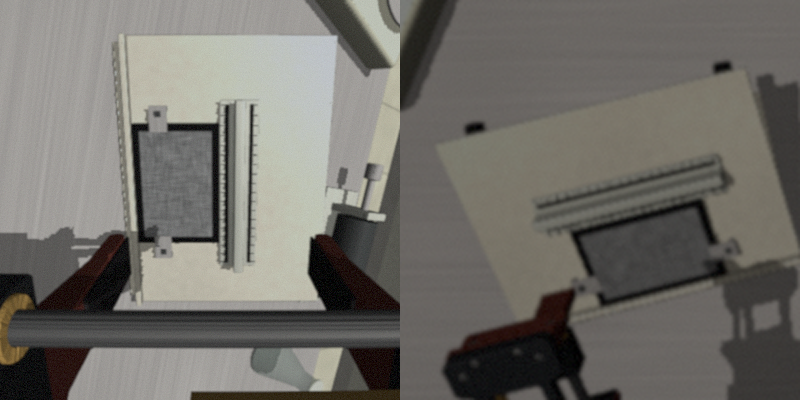

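```bash
python3 - <<'E'
from h import *
s=load("w7");g=cv2.cvtColor(s["frame"],cv2.COLOR_RGB2GRAY)
for y in (128,150,170,190,210,230,238): print(y,g[y,308:334].tolist())
# upper-edge / rib line angles on board plane (height above board)
E1=E0-.0025*N
def onplane(uv,h):
    c,d=ray(s,uv);q=E1+h*N;p=c+d*(((q-c)@N)/(d@N));v=p-E1;X=np.cross(S,N);return np.round([v@X*1e3,v@S*1e3],2)
pe=[];rb=[]
for y in range(130,238,4):
    row=g[y,305:325].astype(float);i=np.where(row<50)[0].max();pe.append(onplane((305+i+.5,y),.006))
pe=np.array(pe);print("panel slope deg",np.degrees(np.polyfit(pe[:,0],pe[:,1],1)[0]),pe.mean(0))
cv2.imwrite("pics/z7.png",cv2.resize(s["frame"][95:275,290:390,::-1],None,fx=3.3,fy=3.3,interpolation=cv2.INTER_CUBIC))
E
```

```text
128 [18, 11, 13, 23, 21, 17, 19, 20, 18, 22, 52, 105, 154, 184, 182, 156, 113, 54, 17, 20, 65, 90, 108, 109, 107, 98]
150 [111, 113, 105, 88, 50, 22, 23, 12, 22, 22, 55, 103, 147, 170, 161, 131, 97, 49, 19, 32, 59, 94, 106, 112, 105, 95]
170 [112, 117, 110, 93, 56, 20, 23, 13, 23, 16, 48, 105, 145, 170, 176, 163, 132, 74, 22, 38, 81, 101, 108, 108, 104, 92]
190 [111, 111, 106, 93, 68, 29, 2, 21, 10, 22, 52, 100, 143, 172, 176, 168, 129, 73, 17, 33, 77, 95, 106, 108, 100, 89]
210 [109, 107, 103, 88, 64, 26, 20, 18, 16, 20, 46, 91, 126, 142, 133, 116, 80, 36, 15, 43, 77, 98, 102, 108, 102, 92]
230 [122, 126, 119, 105, 77, 35, 21, 21, 30, 15, 45, 96, 138, 159, 147, 117, 82, 40, 17, 38, 70, 97, 102, 97, 92, 87]
238 [19, 18, 29, 31, 23, 16, 23, 21, 16, 17, 52, 97, 135, 160, 146, 120, 84, 35, 21, 43, 78, 95, 98, 100, 92, 89]
panel slope deg 0.32013394214759355 [-2.67888889 -0.2562963 ]
```

View pics/z7.png

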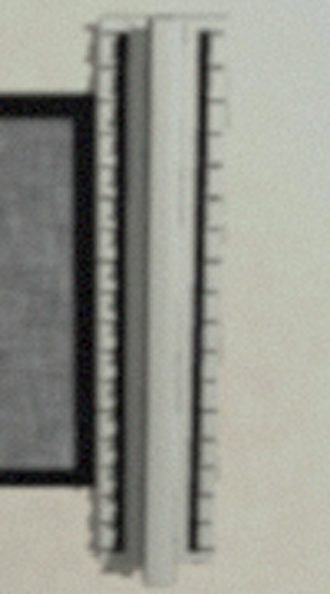

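```bash
python3 -c "
from station import r
print(r.hand_in())"
```

```text
the job is handed in; nothing more can be done
None
```

The job is handed in at about 35 s on the clock: the bottle stands upright on the bench, the rule lies rib out on the board with its long edge flush and parallel along the panel's upper edge, and the twin and flask were left alone (the hand-in call gave no verdict).

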